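# Digitise the edge of a steel bracket

## Robot

A 7-joint arm with a two-finger parallel gripper is mounted at the origin on the work surface. World frame = base frame: x ahead of the robot, y to its left, z up, the work surface at z = 0. Lengths are in m, angles in rad, forces in N, time in s.
With the tool pointing down it reaches from about 0.4 to 0.85 m from the base axis. Payload 10.4 kg.
Tool frame: the origin (TCP) lies at the very end of the fingers, on their centre line; the grasp point (between the pads) lies 19 mm behind it; z points along the fingers, y is the line along which they close (so a half turn about z gives the same grasp; the last joint's range is limited). The gripper opens to 87 mm and grips with 3 to 60 N. Pads are 19 mm wide; open, the fingers measure 117 mm over their backs; the gripper's body (75 mm by 190 mm) begins 51 mm behind the grasp point.
Start: joints at [-1.36, 0.332, -0.065, 1.46, 0.022, 1.35, -0.088], TCP at [0.145, 0.608, 0.194] pointing down, gripper open.
Joint ranges: [-2.6, 2.6], [-0.5, 2.12], [-1.47, 1.34], [0.16, 2.42], [-1.27, 4.41], [0.06, 2.06], [-2.6, 2.6]. Speed limits (rad/s): [2.22, 2.22, 2.79, 2.79, 3.14, 3.14, 3.14].

## Interface

Orientations are given as a unit quaternion [x, y, z, w].
In Python, from bench import * gives the robot as it stands.
- The arm moves only by the tool carry_out, never from a script. Its argument "deltas" is a list of rows, each an object with "hand": the finger opening in mm, from 0 to 87; "dp": the shift along the tool's x, y, z each as a share of 250 mm, from -1 to 1, a list of three; "spin": the turn about the tool's z as a share of pi rad, from -1 to 1. In form: [{"hand": hand, "dp": [dx, dy, dz], "spin": spin}, ...]. A call has 1 to 20 rows; each row is the pose to reach, as a shift and turn from the pose commanded when the call began, along the tool's axes at that moment, turning the shorter way round; what a row does not reach only later rows make up. A row lasts 1/10 s, in which the tool goes at most 50 mm and 8.59 degrees, less where a joint would pass 70% of its speed; a pose out of reach is approached as far as the arm can. A call with a number of a shift or a turn outside -1 to 1 is refused whole. A call with a gripper value outside its range is refused whole. The fingers move at their own pace and stop on an object; "force" is the grip in N (left out, the last holds). Time passes only in rows, so rows that repeat a pose let the fingers close. It gives the time, the measured TCP pose, the force, the opening and the grip force at its end, in the units of the state.
- read_state(): the state, without advancing time (a new reading comes with each control period).
- camera(name): name is "scene" or "top"; returns the picture (420x560x3 uint8, red, green, blue); there is no depth.
- get_calibration(name): a dict with "fx", "fy", "cx", "cy" (pixels), "R" (3x3) and "t" (3): a world point X has camera coordinates R X + t. Camera axes: x right, y down, z forward; pixel columns grow to the right and rows downward; lengths in m; the calibration is good to about 2 mm. A picture is of the moment at which its call begins. get_calibration takes no time and is no camera call.
- close_job(): hands the job in; it is judged then, once.
The state is a dict: "time": time; "joint_positions": joint angles; "joint_vel": joint speeds; "joint_torque": joint torques, N m; "ee_pos": TCP position; "eef_rot": TCP orientation; "ft_force": force on the tool from outside, world axes, zero at the start; "torque": the same for the moment, N m; "width": finger opening in m; "grip_force": force on a finger pad.
Only numpy, scipy, OpenCV 4.12 (cv2) and the standard library are available. Lean on these libraries where they do the work, as an engineer would, in place of code of your own. Each camera call takes 0.05 s, during which the arm holds its last target. There are 200 camera calls.

## Task

Copy the cranked edge of the steel bracket into the drawing: press the tablet's round key fully down and let it spring back to begin a new contour. Then take the pen from its stand and draw its nib along the foot of the cranked edge, from the bracket's wide end to its narrow end, close against the steel, in one unbroken pass, slowly (about 2 cm a second) and with light pressure. The bracket must not shift, nothing may be drawn elsewhere on the tablet, and the other things on the bench are left alone; finish with the pen standing back in its stand.

Things in the scene. Friction and masses are not known exactly. Their poses are not given: they have to be found in the camera images.
- tablet: Digitising tablet: black slab 240 (x) x 340 (y) x 10 mm lying flat, fixed. Origin: centre of its underside; its writing surface is at z = +10 mm in its own frame. The drawing area is the dark grey field; a strip with keys runs along its +y side.
- contour_key (a joint): Travel of the sprung round key: 0 released, 0.005 m fully down. Spring about 1.2 N at first, 4 N fully down; it springs back when let go.
- key_top (a point): Centre of the top of the round grey key, 22 mm across, standing 7 mm above the tablet's surface on its key strip, at the end nearer the robot. It is the only round key; the three rectangular keys beside it are nearly flush and do nothing here.
- bracket: Loose flat steel bracket, 0.6 kg, on the tablet: 6 mm plate, x -65 to +65 mm. Long edge y = -40 is straight, with a folded flange 30 mm tall. The other long edge (+y side) is cranked: y = +40 for x -65 to -15, a 45 degree slope to y = +10 at x +15, then y = +10 to x +65: the -x end is the wide end (80 mm), the +x end the narrow one (50 mm). Origin on the underside, z up.
- edge0 (a point): Point at the foot of the bracket's cranked edge, on the tablet surface: on the wide straight run, 5 mm from the wide end: where the trace starts.
- edge1 (a point): Point at the foot of the bracket's cranked edge, on the tablet surface: on the wide straight run, 28 mm from the wide end.
- edge2 (a point): Point at the foot of the bracket's cranked edge, on the tablet surface: the first bend, an outward corner (wide run meets the 45 degree slope), at bracket x -15, y +40 mm.
- edge3 (a point): Point at the foot of the bracket's cranked edge, on the tablet surface: middle of the slope; this point's own frame is turned -45 degrees about z so that its x runs along the slope in the direction of the trace and its y points out of the edge.
- edge4 (a point): Point at the foot of the bracket's cranked edge, on the tablet surface: the second bend, an inward corner (slope meets the narrow run), at bracket x +15, y +10 mm.
- edge5 (a point): Point at the foot of the bracket's cranked edge, on the tablet surface: on the narrow straight run, 27 mm from the narrow end.
- edge6 (a point): Point at the foot of the bracket's cranked edge, on the tablet surface: on the narrow straight run, 5 mm from the narrow end: where the trace ends.
- pen: The tablet's cordless pen, loose, standing nib down in its stand: 150 mm long, round barrel 16 mm across from 24 mm above the nib tip to the top. Origin: at the tip of the nib when the nib is not pressed; z runs up the pen. Below: slim nose, 8 mm across, from 24 to 12 mm, then the bare nib, 5 mm across. 50 g.
- pen_top (a point): Centre of the top end of the pen, 150 mm above the nib tip. About 86 mm of the barrel stands clear above the stand.
- nib_tip (a point): The end of the sprung nib (moves with it).
- nib (a joint): How far the sprung nib is pushed into the pen: 0 free, 0.005 m at its stop. Spring 0.5 N at first and 0.5 N more per mm (3 N at the stop). The pen draws when the nib is in by more than 0.5 mm.
- pen_stand: The pen's stand, black, fixed: round foot 80 mm across and a tube 72 mm tall. Origin: centre of its underside. The socket is 21 mm wide and 40 mm deep, flared to 27 mm at the mouth; the end of the barrel rests on a ledge 32 mm above the table, the nib hanging free through a hole (its tip 8 mm above the table).
- stand_mouth (a point): Centre of the socket's mouth, 72 mm above the table.
- wire_spool: Bystander: reel of copper wire on a white spool, 60 mm across, 45 mm tall, standing upright. It has a similar place to the pen stand, on the other side of the tablet.
- tape_roll: Bystander: roll of black tape lying flat, 90 mm across, 19 mm tall.
- nut: Bystander: M16 steel nut, 28 mm across, 13 mm tall, lying on the tablet's key strip at the end away from the round key.
- caliper: Bystander: digital caliper, 235 mm long, lying flat beyond the tablet.
- pliers: Bystander: pliers with orange handles, 165 mm long, lying flat.
- screwdriver: Bystander: screwdriver with a red handle, lying near the robot.
- small_box: Bystander: small open cardboard box, 110 x 85 x 45 mm.
Things that resemble listed ones, but are neither listed nor needed, are in the scene too. Of the things like the pen_stand, leave any that is pink; of the rest the smaller one is meant.

How it is judged:
On the way, in this order (a step that is already met when the one before it is completed fails the run):
1. the round key is pressed fully down (value of joint contour_key above 0.0042 m), for 0.05 s.
2. the key is let go and has sprung back (value of joint contour_key below 0.001 m), for 0.1 s.
3. the pressed nib passes the start of the trace, at the wide end (edge0), its tip within 8 mm of that point (distance between nib_tip and edge0 below 0.008 m and value of joint nib above 0.0005 m), for 0.1 s.
4. the pressed nib passes the wide run (edge1), its tip within 8 mm of that point (distance between nib_tip and edge1 below 0.008 m and value of joint nib above 0.0005 m), for 0.1 s.
5. the pressed nib passes the first bend (edge2), its tip within 8 mm of that point (distance between nib_tip and edge2 below 0.008 m and value of joint nib above 0.0005 m), for 0.1 s.
6. the pressed nib passes the middle of the slope (edge3), its tip within 8 mm of that point (distance between nib_tip and edge3 below 0.008 m and value of joint nib above 0.0005 m), for 0.1 s.
7. the pressed nib passes the second bend (edge4), its tip within 8 mm of that point (distance between nib_tip and edge4 below 0.008 m and value of joint nib above 0.0005 m), for 0.1 s.
8. the pressed nib passes the narrow run (edge5), its tip within 8 mm of that point (distance between nib_tip and edge5 below 0.008 m and value of joint nib above 0.0005 m), for 0.1 s.
9. the pressed nib passes the end of the trace, at the narrow end (edge6), its tip within 8 mm of that point (distance between nib_tip and edge6 below 0.008 m and value of joint nib above 0.0005 m), for 0.1 s.
At the end, for the whole second after the job is handed in: The pen stands in its stand, down on the ledge (nib tip less than 12 mm above the table and within 8 mm of the stand's axis, leaning less than 0.15 rad), at rest; both ends of the bracket's cranked edge lie within 4 mm of where they were; the round key is up (horizontal distance between pen and pen_stand below 0.008 m and z of pen in the frame of pen_stand below 0.012 m and angle between pen's own z axis and vertical below 0.15 rad and linear speed of pen below 0.02 m/s and distance of each of edge0, edge6 from where it was at the start of the episode below 0.004 m and value of joint contour_key below 0.001 m); the robot touches nothing.
It fails at once if the bracket is shifted by 4 mm or more (not (distance of edge0 from where it was at the start of the episode below 0.004 m) or not (distance of edge6 from where it was at the start of the episode below 0.004 m)).
It fails at once if the pen draws on the tablet farther than 12 mm from the cranked edge or more than 20 mm past its ends (value of joint nib above 0.0005 m and z of nib_tip in the frame of tablet below 0.013 m and not ((x of nib_tip in the frame of bracket between -0.085 and -0.003 m and y of nib_tip in the frame of bracket between 0.028 and 0.052 m) or (x of nib_tip in the frame of edge3 between -0.033 and 0.033 m and y of nib_tip in the frame of edge3 between -0.012 and 0.012 m) or (x of nib_tip in the frame of bracket between 0.003 and 0.085 m and y of nib_tip in the frame of bracket between -0.002 and 0.022 m))).
It fails at once if over the middle of the edge (more than 20 mm from its ends) the nib is lifted (tip 4 to 12 mm above the tablet), or draws faster than 70 mm/s (((x of nib_tip in the frame of bracket between -0.045 and -0.003 m and y of nib_tip in the frame of bracket between 0.028 and 0.052 m) or (x of nib_tip in the frame of edge3 between -0.033 and 0.033 m and y of nib_tip in the frame of edge3 between -0.012 and 0.012 m) or (x of nib_tip in the frame of bracket between 0.003 and 0.045 m and y of nib_tip in the frame of bracket between -0.002 and 0.022 m)) and (z of nib_tip in the frame of tablet between 0.014 and 0.022 m or (value of joint nib above 0.0005 m and z of nib_tip in the frame of tablet below 0.013 m and linear speed of pen above 0.07 m/s))).
It fails at once if the pen is pressed on the tablet with more than 20 N (contact force between pen and tablet above 20 N).
It fails at once if another thing on the bench is moved by more than 20 mm (distance of any of wire_spool, tape_roll, nut, caliper, pliers, screwdriver, small_box from where it was at the start of the episode above 0.02 m).
It also fails if it takes over 64 s, if anything falls off the work surface, if the arm or the gripper's body presses on something with over 40 N, if the wrist force passes 120 N, or if a joint passes its speed limit or range.

## Working session

There is one attempt and no reset: what is moved stays moved. The work goes in short steps, Python scripts to look and compute and a tool call to move; the robot and the scene stay as the last step left them, time stands still between calls to the robot, and variables do not carry over. Pictures are saved under pics/ and viewed, at most 10 in all, crops included, and the job is handed in when it is done.

Besides the shell and the picture viewer there is one more tool, called after "Call:" as name(argument=value, ...), one argument or row to a line, values as JSON. carry_out: Moves the arm, as the interface text tells. Its arguments: {"type":"object","properties":{"deltas":{"type":"array","items":{"type":"object","properties":{"hand":{"type":"number"},"dp":{"type":"array","items":{"type":"number","minimum":-1,"maximum":1}},"spin":{"type":"number","minimum":-1,"maximum":1}}}},"force":{"type":"number"}},"required":["deltas"]}

```bash
mkdir -p pics
python3 - <<'E'
from bench import *
import cv2
for n in("scene","top"):
    cv2.imwrite(f"pics/{n}0.png",cv2.resize(camera(n)[:,:,::-1],(800,600),interpolation=cv2.INTER_CUBIC))
    print(n,get_calibration(n))
print(read_state())
E
```

```text
scene {'fx': 392.4753022862164, 'fy': 392.4753022862164, 'cx': 278.8829016287227, 'cy': 212.91704531281937, 'R': array([[-0.59917668,  0.80026154, -0.02384905],
       [ 0.4398977 ,  0.30418163, -0.84496364],
       [-0.66893746, -0.51677365, -0.53429175]]), 't': array([ 0.34559696, -0.12821215,  1.54318969])}
top {'fx': 429.23396858141604, 'fy': 429.23396858141604, 'cx': 272.99512790159537, 'cy': 214.86591553354774, 'R': array([[ 0.01209882, -0.99990981,  0.00582961],
       [-0.99731244, -0.01248829, -0.07219382],
       [ 0.07226011, -0.00494048, -0.99737358]]), 't': array([-0.05373724,  0.56790568,  1.19679431])}
{'time': 0.1, 'joint_positions': array([-1.3596006 ,  0.33282327, -0.06474674,  1.4608551 ,  0.02157001,
        1.3498937 , -0.08847917]), 'joint_vel': array([-0.00158447, -0.00275827,  0.00018409, -0.00227938, -0.00022053,
        0.00017881, -0.00065673]), 'joint_torque': array([ 9.50958129e-04, -6.24546719e+01,  2.41361931e-02, -3.90717745e+01,
       -6.15681591e-02,  3.64915095e-02,  1.38707469e-05]), 'ee_pos': array([0.14467215, 0.6076308 , 0.19292558]), 'eef_rot': array([ 1.16593252e-01,  9.93179541e-01, -6.39202001e-04, -6.85041279e-05]), 'ft_force': array([ 0.74518298, -0.35644181, -0.11641454]), 'torque': array([ 0.01485496, -0.00822219,  0.00146517]), 'grip_force': 0.0, 'width': 0.08694336693430878}
```

View pics/scene0.png

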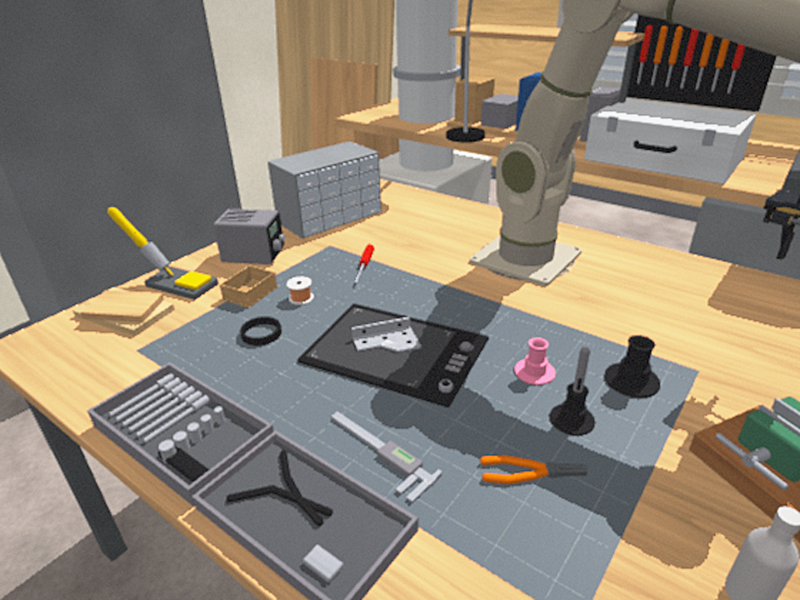

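View pics/top0.png

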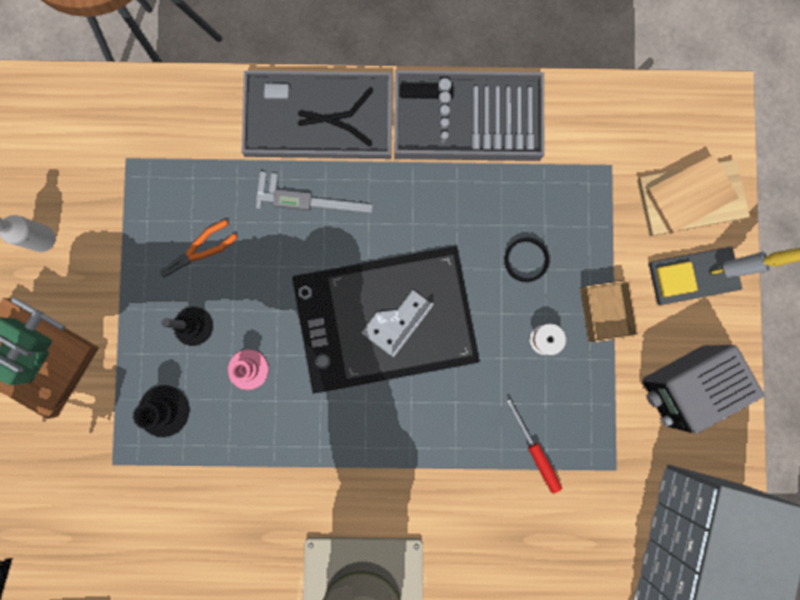

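The scene view shows the tablet with the bracket (centre about 385,335 px), round key at (467,347) and pen in the small black stand at (575,405). In the top view these are at (395,320), (322,361) and (190,325). Next I zoom in.

Run:
```python
from bench import *
import cv2,numpy as np
def avg(n): 
    return np.mean([camera(n).astype(float) for _ in range(4)],0).astype(np.uint8)[:,:,::-1]
def crop(im,x0,y0,w,h,s):
    c=cv2.resize(im[y0:y0+h,x0:x0+w],None,fx=s,fy=s,interpolation=cv2.INTER_CUBIC)
    c=(255*(c/255.)**.6).astype(np.uint8)
    for i in range(0,w,10):
        cv2.line(c,(i*s,0),(i*s,6),(0,255,255),1); cv2.putText(c,str(x0+i),(i*s,16),0,.35,(0,255,255),1)
    for i in range(0,h,10):
        cv2.line(c,(0,i*s),(6,i*s),(0,255,255),1); cv2.putText(c,str(y0+i),(8,i*s+4),0,.35,(0,255,255),1)
    return c
t=avg("top");s=avg("scene");cv2.imwrite("pics/traw.png",t);cv2.imwrite("pics/sraw.png",s)
cv2.imwrite("pics/tcrop.png",crop(t,200,170,140,110,5))
cv2.imwrite("pics/scrop.png",np.vstack([crop(s,205,208,140,78,5)]))
a=crop(s,380,235,50,75,8);b=crop(t,105,205,50,75,8)
cv2.imwrite("pics/pen.png",np.hstack([a,b]))
```

```text
(no output)
```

View pics/tcrop.png

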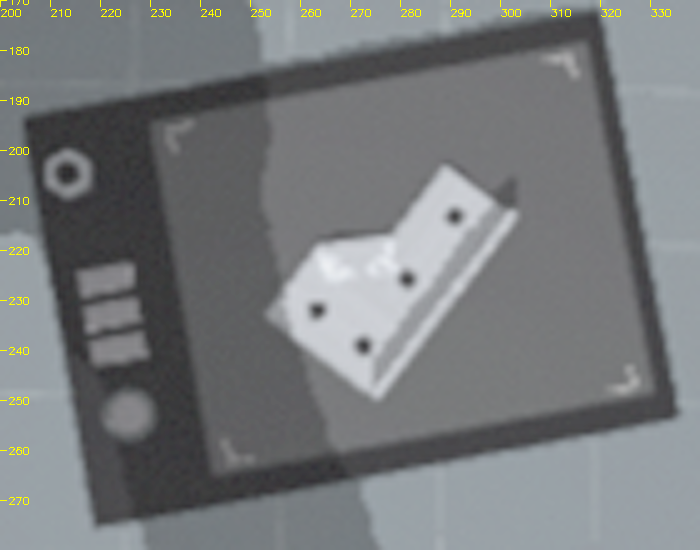

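View pics/scrop.png

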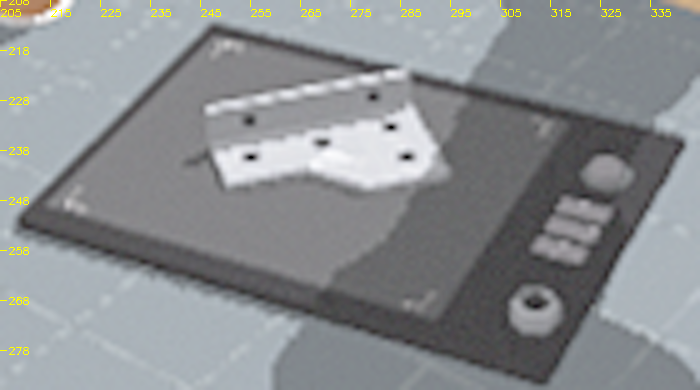

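View pics/pen.png

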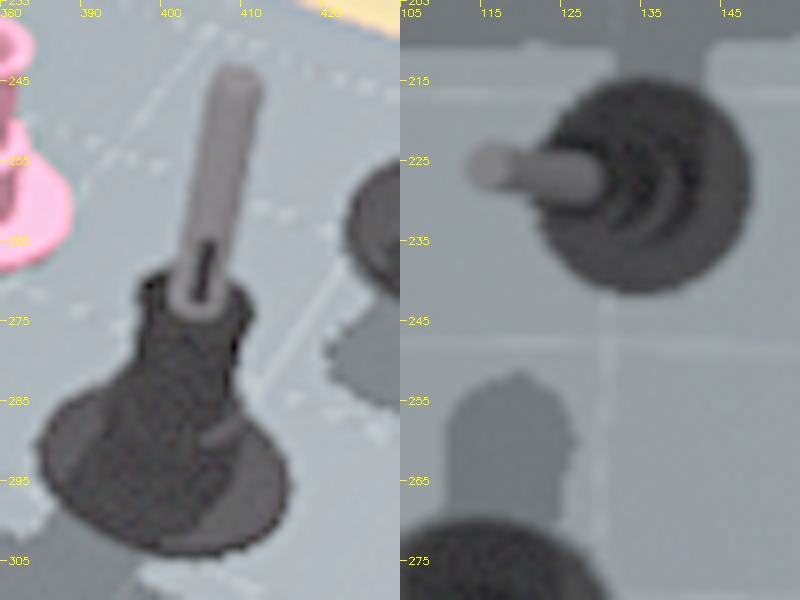

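```bash
cat > h.py <<'E'
from bench import *
import numpy as np, cv2
from scipy.optimize import least_squares
from scipy.spatial.transform import Rotation as Ro
C={n:get_calibration(n) for n in("scene","top")}
def proj(n,X):
    c=C[n];p=np.atleast_2d(X)@np.array(c["R"]).T+c["t"]
    return np.c_[c["fx"]*p[:,0]/p[:,2]+c["cx"],c["fy"]*p[:,1]/p[:,2]+c["cy"]]
def cr(p,x0,y0,s): return (np.array(p,float)+.5)/s-.5+[x0,y0]
T=lambda p:cr(p,200,170,5)
S=lambda p:cr(p,205,208,5)
def tri(pt,ps):
    r=least_squares(lambda X:np.r_[(proj("top",X)-pt).ravel(),(proj("scene",X)-ps).ravel()],[.5,.1,.05]);return r.x,r.fun
def place(q,P):
    c,s=np.cos(q[3]),np.sin(q[3]);P=np.atleast_2d(P)
    return np.c_[q[0]+c*P[:,0]-s*P[:,1],q[1]+s*P[:,0]+c*P[:,1],q[2]+P[:,2]]
E
python3 - <<'E'
from h import *
np.set_printoptions(precision=4,suppress=True)
print("key",*tri(T((128,413)),S((606,168))))
P=lambda p:cr(p,380,235,8); Q=lambda p:cr((p[0]-400,p[1]),105,205,8)
print("pentop",*tri(Q((490,165)),P((239,80))))
print("foot",*tri(Q((645,187)),P((164,470))))
# tablet
tc=np.array([[.12,.17,.01],[.12,-.17,.01],[-.12,-.17,.01],[-.12,.17,.01]])
tp=T([(25,118),(603,12),(678,412),(97,523)]);sp=S([(548,380),(20,222),(215,27),(685,143)])
w=np.array([.3,1,1,1])[:,None]
f=lambda q:np.r_[(proj("top",place(q,tc))-tp).ravel(),(w*(proj("scene",place(q,tc))-sp)).ravel()]
r=least_squares(f,[.5,.05,0,.1]);print("tablet",r.x,r.fun.round(1))
# bracket plate-top points
bc=np.array([[-15,40,6],[15,10,6],[65,10,6],[-65,-40,30],[65,-40,30]])/1e3
tp=T([(322,243),(393,235),(447,165),(378,399),(518,213)]);
# scene: corners plate top
sc=np.array([[65,10,6],[15,10,6],[-15,40,6],[-65,-40,30],[65,-40,30]])/1e3
sp=S([(225,188),(322,173),(368,188),(407,70),(206,106)])
f=lambda q:np.r_[(proj("top",place(q,bc))-tp).ravel(),(proj("scene",place(q,sc))-sp).ravel()]
r=least_squares(f,[.5,.0,.01,.8]);print("bracket",r.x,np.degrees(r.x[3]),r.fun.round(1).tolist())
q=r.x
# overlay
b=np.array([[-65,40],[-15,40],[15,10],[65,10],[65,-40],[-65,-40]])/1e3
for n,x0,y0,w_,h_ in(("traw",235,195,75,62),("sraw",235,212,65,45)):
    im=cv2.imread(f"pics/{n}.png");k=6
    c=cv2.resize(im[y0:y0+h_,x0:x0+w_],None,fx=k,fy=k,interpolation=cv2.INTER_CUBIC);c=(255*(c/255.)**.6).astype(np.uint8)
    for z,col in((.006,(0,0,255)),(0,(0,255,0))):
        p=proj("top" if n[0]=="t" else "scene",place(q,np.c_[b,b[:,0]*0+z]))
        p=((p-[x0,y0]+.5)*k-.5)
        cv2.polylines(c,[np.int32(p.round())],True,col,1)
    p=((proj("top" if n[0]=="t" else "scene",place(q,sc[3:]))-[x0,y0]+.5)*k-.5)
    cv2.polylines(c,[np.int32(p.round())],False,(255,0,0),1)
    cv2.imwrite(f"pics/ov_{n}.png",c)
a,b=cv2.imread("pics/ov_traw.png"),cv2.imread("pics/ov_sraw.png")
b=cv2.copyMakeBorder(b,0,a.shape[0]-b.shape[0],0,0,cv2.BORDER_CONSTANT)
cv2.imwrite("pics/ov.png",cv2.resize(np.hstack([a,b]),None,fx=.95,fy=.95))
E
```

```text
key [0.4607 0.0879 0.019 ] [-0.4008  0.2551 -0.5068  0.0366]
pentop [0.5266 0.3492 0.1593] [-0.8707  0.4208 -0.9034  0.1744]
foot [0.5263 0.3494 0.0032] [-0.6532  0.3354 -0.6552  0.11  ]
tablet [ 0.5455 -0.0365 -0.004   0.1929] [-0.9 -0.4 -0.5 -0.1  0.2  1.8 -1.   1.3 -0.4  0.4 -2.3  0.6 -1.2  0.
 -0.1  0.3]
bracket [ 0.5452 -0.0591  0.0108 -0.6354] -36.40496235154343 [-1.2, 0.7, -0.6, 0.3, -0.8, 0.3, -0.5, 0.7, -0.4, 0.6, -0.1, -0.3, -3.4, -0.5, -0.3, 0.3, -0.3, 0.1, -0.5, 0.5]
```

View pics/ov.png

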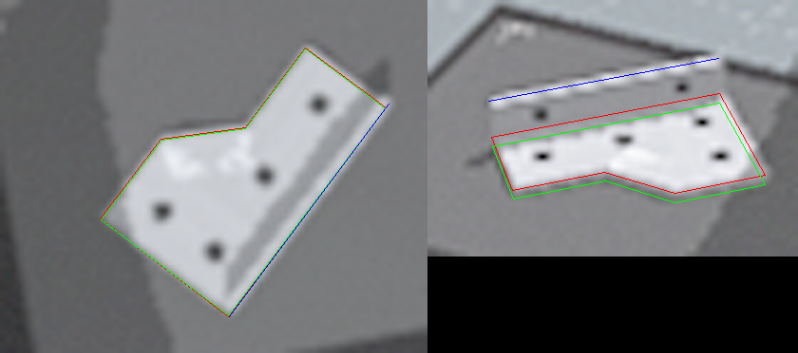

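The overlay fits the bracket in both views (top: slope corners at 161,139 and 246,127 px). Next is the move to the key.

```bash
cat >> h.py <<'E'
def dp(target,p=None,q=None):
    s=read_state();p=s["ee_pos"] if p is None else np.array(p);q=s["eef_rot"] if q is None else q
    return ((np.array(target)-p)@Ro.from_quat(q).as_matrix()/.25).round(3)
def st():
    s=read_state();print(s["time"],s["ee_pos"].round(4),s["eef_rot"].round(4),s["ft_force"].round(1),s["width"].round(4),round(s["grip_force"],1))
E
python3 - <<'E'
from h import *
a=[.1447,.6076,.1929];b=[.4607,.0879,.10]
import numpy as np
a=np.array(a);m1=a+(np.array(b)-a)/3;m1[2]=.193;m2=a+(np.array(b)-a)*2/3;m2[2]=.15
print(dp(m1),dp(m2),dp(b))
E
```

```text
[-0.57  -0.578  0.003] [-1.141 -1.155  0.175] [-1.711 -1.731  0.375]
```

Call:
carry_out(
  deltas=[
    {"hand":0,"dp":[-0.1,-0.1,0],"spin":0},
    {"hand":0,"dp":[-0.24,-0.24,0],"spin":0},
    {"hand":0,"dp":[-0.38,-0.38,0],"spin":0},
    {"hand":0,"dp":[-0.52,-0.52,0],"spin":0},
    {"hand":0,"dp":[-0.66,-0.66,0],"spin":0},
    {"hand":0,"dp":[-0.8,-0.8,0],"spin":0},
    {"hand":0,"dp":[-0.9,-0.9,0.1],"spin":0},
    {"hand":0,"dp":[-0.98,-0.98,0.15],"spin":0},
  ],
  force=15,
)

```text
time: 1.3
ee_pos: [0.3273, 0.3104, 0.1553]
eef_rot: [0.118, 0.993, 0.0, -0.0]
ft_force: [0.6, -0.2, -0.2]
width: 0.0312
grip_force: 0.0
```

Run:
```python
from h import *
st();print(dp([.4607,.0879,.06]),dp([.4607,.0879,.03]),dp([.4607,.0879,.011]))
```

```text
Traceback (most recent call last):
  File "h.py", line 21, in st
    s=read_state();print(s["time"],s["ee_pos"].round(4),s["eef_rot"].round(4),s["ft_force"].round(1),s["width"].round(4),round(s["grip_force"],1))
                                                                                                     ^^^^^^^^^^^^^^^^
AttributeError: 'float' object has no attribute 'round'
```

```bash
sed -i 's/s\["width"\].round(4)/round(s["width"],4)/' h.py
python3 - <<'E'
from h import *
st();print(dp([.4607,.0879,.06]),dp([.4607,.0879,.03]),dp([.4607,.0879,.011]))
E
```

```text
1.3 [0.3273 0.3104 0.1553] [ 0.1176  0.9931  0.     -0.    ] [ 0.6 -0.2 -0.2] 0.0312 0.0
[-0.727 -0.741  0.381] [-0.727 -0.741  0.501] [-0.727 -0.741  0.577]
```

Call:
carry_out(
  deltas=[
    {"hand":0,"dp":[-0.14,-0.14,0.1],"spin":0},
    {"hand":0,"dp":[-0.28,-0.28,0.2],"spin":0},
    {"hand":0,"dp":[-0.42,-0.42,0.25],"spin":0},
    {"hand":0,"dp":[-0.56,-0.57,0.3],"spin":0},
    {"hand":0,"dp":[-0.68,-0.69,0.35],"spin":0},
    {"hand":0,"dp":[-0.727,-0.741,0.42],"spin":0},
    {"hand":0,"dp":[-0.727,-0.741,0.501],"spin":0},
    {"hand":0,"dp":[-0.727,-0.741,0.501],"spin":0},
    {"hand":0,"dp":[-0.727,-0.741,0.501],"spin":0},
  ],
)

```text
time: 2.2
ee_pos: [0.4601, 0.091, 0.0312]
eef_rot: [0.116, 0.993, -0.0, -0.0]
ft_force: [-0.1, -0.0, 0.8]
width: 0.0005
grip_force: 0.0
```

Run:
```python
from h import *
st();print(dp([.4607,.0879,.011]))
o=[]
for n,x0,y0,w_,h_ in(("top",205,235,45,37),("scene",305,220,45,37)):
    im=camera(n)[:,:,::-1];c=cv2.resize(im[y0:y0+h_,x0:x0+w_],None,fx=8,fy=8,interpolation=cv2.INTER_CUBIC)
    c=(255*(c/255.)**.6).astype(np.uint8)
    for X,col in(([.4607,.0879,.017],(0,0,255)),(read_state()["ee_pos"],(0,255,0))):
        p=((proj(n,X)[0]-[x0,y0]+.5)*8-.5).round().astype(int);cv2.drawMarker(c,tuple(map(int,p)),col,0,12,1)
    o.append(c)
cv2.imwrite("pics/key.png",np.hstack(o))
```

```text
2.2 [0.4601 0.091  0.0312] [ 1.164e-01  9.932e-01 -1.000e-04 -2.000e-04] [-0.1 -0.   0.8] 0.0005 0.0
[-0.005 -0.011  0.081]
```

View pics/key.png

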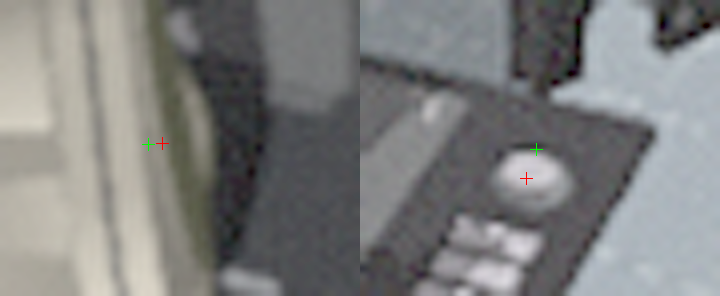

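Run:
```python
from h import *
c=C["scene"];R=np.array(c["R"]);o=-R.T@c["t"]
for px in((328,231.5),(327,238.6)):
    d=R.T@[(px[0]-c["cx"])/c["fx"],(px[1]-c["cy"])/c["fy"],1]
    for z in(.031,.05,.07): print(px,z,(o+d*(z-o[2])/d[2]).round(3))
im=camera("scene")[:,:,::-1]
cv2.imwrite("pics/arm.png",cv2.resize(im[130:280,250:450],None,fx=4,fy=4,interpolation=cv2.INTER_CUBIC))
```

```text
(328, 231.5) 0.031 [0.427 0.077 0.031]
(328, 231.5) 0.05 [0.451 0.09  0.05 ]
(328, 231.5) 0.07 [0.476 0.104 0.07 ]
(327, 238.6) 0.031 [0.461 0.093 0.031]
(327, 238.6) 0.05 [0.484 0.106 0.05 ]
(327, 238.6) 0.07 [0.508 0.119 0.07 ]
```

View pics/arm.png

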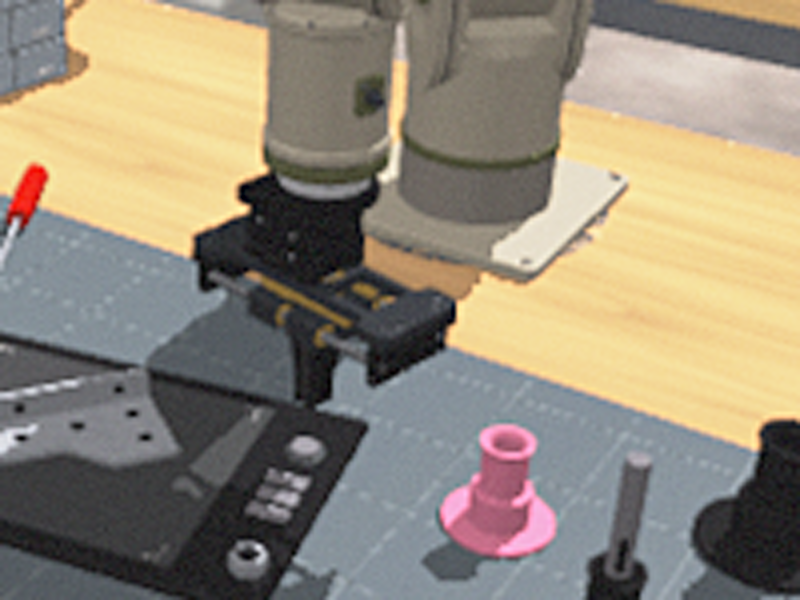

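The fingers end over the black key strip, at about (310,430) px just above the round key (305,448), and the black on black hides their tip. I press now and check by force.

Call:
carry_out(
  deltas=[
    {"hand":0,"dp":[-0.003,-0.01,0.03],"spin":0},
    {"hand":0,"dp":[-0.003,-0.01,0.05],"spin":0},
    {"hand":0,"dp":[-0.003,-0.01,0.06],"spin":0},
    {"hand":0,"dp":[-0.003,-0.01,0.068],"spin":0},
    {"hand":0,"dp":[-0.003,-0.01,0.072],"spin":0},
    {"hand":0,"dp":[-0.003,-0.01,0.072],"spin":0},
  ],
)

```text
time: 2.95
ee_pos: [0.4603, 0.088, 0.0128]
eef_rot: [0.117, 0.993, -0.0, -0.0]
ft_force: [-0.8, 0.4, -0.0]
width: 0.0004
grip_force: 0.0
```

Call:
carry_out(
  deltas=[
    {"hand":0,"dp":[0,0,0.005],"spin":0},
    {"hand":0,"dp":[0,0,0.008],"spin":0},
    {"hand":0,"dp":[0,0,0.008],"spin":0},
  ],
)

```text
time: 3.25
ee_pos: [0.4603, 0.088, 0.0108]
eef_rot: [0.117, 0.993, 0.0, -0.0]
ft_force: [0.0, -0.4, -0.5]
width: 0.0007
grip_force: 0.0
```

Run:
```python
from h import *
st()
im=camera("scene")[:,:,::-1];st()
x0,y0=290,205
c=cv2.resize(im[y0:y0+60,x0:x0+70],None,fx=8,fy=8,interpolation=cv2.INTER_CUBIC)
c=(255*(c/255.)**.4).astype(np.uint8)
cv2.imwrite("pics/k2.png",c)
```

```text
3.25 [0.4603 0.088  0.0108] [ 1.166e-01  9.932e-01  0.000e+00 -1.000e-04] [ 0.  -0.4 -0.5] 0.0007 0.0
3.3 [0.4604 0.088  0.0109] [ 0.1166  0.9932  0.     -0.    ] [-0.   0.5  0.6] 0.0006 0.0
```

View pics/k2.png

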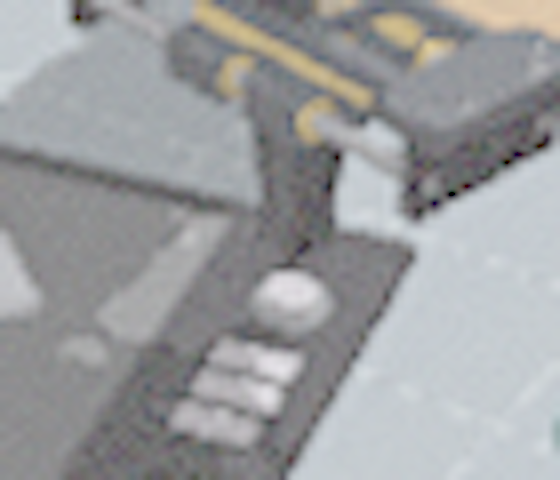

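Run:
```python
from h import *
print("base",proj("scene",[[0,0,0],[.1,.1,0.01],[.1,-.1,.01]]),proj("top",[[0,0,0],[.1,.1,.01],[.1,-.1,.01]]))
print("tcp",proj("scene",read_state()["ee_pos"]))
for n in("scene","top"):
    c=C[n];R=np.array(c["R"]);print(R@R.T, np.linalg.det(R),(-R.T@c["t"]).round(3))
```

```text
base [[366.77765097 180.30919154]
 [379.94625208 195.70185461]
 [331.83086324 181.18915066]] [[253.72210245 418.5470373 ]
 [218.16634953 382.52543923]
 [290.07116782 383.28423812]]
tcp [[325.26843573 243.3848525 ]]
[[ 1.00000000e+00  2.33010033e-17 -3.45399777e-19]
 [ 2.33010033e-17  1.00000000e+00 -1.51447552e-16]
 [-3.45399777e-19 -1.51447552e-16  1.00000000e+00]] 0.9999999999999999 [1.296 0.56  0.724]
[[ 1.00000000e+00  8.17410544e-17 -1.05021786e-17]
 [ 8.17410544e-17  1.00000000e+00  1.64741803e-17]
 [-1.05021786e-17  1.64741803e-17  1.00000000e+00]] 1.0 [ 0.481 -0.041  1.235]
```

Run:
```python
from h import *
s=read_state();p=s["ee_pos"];R=Ro.from_quat(s["eef_rot"]).as_matrix()
for z in(-.07,-.1):
  for y in(-.095,.095):
    for x in(-.0375,.0375): print(z,y,x,(proj("scene",p+R@[x,y,z])[0]).round(1))
print(p-R@[0,0,0])
```

```text
-0.07 -0.095 -0.0375 [294.9 215.7]
-0.07 -0.095 0.0375 [312.8 207. ]
-0.07 0.095 -0.0375 [341.7 243.9]
-0.07 0.095 0.0375 [359.9 233.2]
-0.1 -0.095 -0.0375 [294.9 207.2]
-0.1 -0.095 0.0375 [313.  198.7]
-0.1 0.095 -0.0375 [342.4 234.9]
-0.1 0.095 0.0375 [360.8 224.4]
[0.46040379 0.08803124 0.01087559]
```

Call:
carry_out(
  deltas=[
    {"hand":0,"dp":[0,0,0.004],"spin":0},
    {"hand":0,"dp":[0,0,0.008],"spin":0},
    {"hand":0,"dp":[0,0,0.008],"spin":0},
  ],
)

```text
time: 3.6
ee_pos: [0.4603, 0.088, 0.0088]
eef_rot: [0.117, 0.993, -0.0, -0.0]
ft_force: [-0.3, -0.5, 0.6]
width: 0.0005
grip_force: 0.0
```

Call:
carry_out(
  deltas=[
    {"hand":0,"dp":[0,0,0.008],"spin":0},
    {"hand":0,"dp":[0,0,0.008],"spin":0},
  ],
)

```text
time: 3.8
ee_pos: [0.4602, 0.088, 0.0066]
eef_rot: [0.117, 0.993, -0.0, -0.0]
ft_force: [0.1, -0.6, 0.3]
width: 0.0005
grip_force: 0.0
```

Call:
carry_out(
  deltas=[
    {"hand":0,"dp":[0,0,0.008],"spin":0},
    {"hand":0,"dp":[0,0,0.008],"spin":0},
  ],
)

```text
time: 4.0
ee_pos: [0.4602, 0.088, 0.0046]
eef_rot: [0.117, 0.993, -0.0, -0.0]
ft_force: [-0.1, -0.1, -1.0]
width: 0.0005
grip_force: 0.0
```

Call:
carry_out(
  deltas=[
    {"hand":0,"dp":[0,0,0.006],"spin":0},
    {"hand":0,"dp":[0,0,0.006],"spin":0},
  ],
)

```text
time: 4.2
ee_pos: [0.4603, 0.088, 0.0032]
eef_rot: [0.117, 0.993, -0.0, -0.0]
ft_force: [0.4, -0.9, -1.2]
width: 0.0003
grip_force: 0.0
```

Call:
carry_out(
  deltas=[
    {"hand":0,"dp":[0,0,0.006],"spin":0},
    {"hand":0,"dp":[0,0,0.012],"spin":0},
  ],
)

```text
time: 4.4
ee_pos: [0.4605, 0.088, 0.0003]
eef_rot: [0.117, 0.993, 0.0, 0.0]
ft_force: [0.4, -0.1, -0.4]
width: 0.0007
grip_force: 0.0
```

Run:
```python
from h import *
im=np.mean([camera("scene") for _ in range(4)],0)
o=cv2.imread("pics/sraw.png")[:,:,::-1].astype(float)
st()
# print brightness map around tip/key
g=im.mean(2);print("now");print(g[226:250,318:336].round().astype(int))
print("before");print(o.mean(2)[226:250,318:336].round().astype(int))
```

```text
4.6 [4.603e-01 8.800e-02 3.000e-04] [ 1.166e-01  9.932e-01 -0.000e+00 -1.000e-04] [1.8 0.  0.7] 0.0007 0.0
now
[[ 94  96 101  69  33  30  39  41  37  37  40  33  17  46  55  81 101 114]
 [ 92  92  96  74  36  31  40  33  34  30  28  26  23  18  33  94  88  85]
 [ 95  93  98  79  41  29  40  40  32  26  26  23  22  21  36 122 136 112]
 [ 68  78  84  72  44  28  36  39  29  30  28  27  25  16  80 139 153 144]
 [ 31  47  59  57  37  33  37  35  32  27  34  30  26  14 122 147 146 146]
 [ 40  40  46  47  34  33  39  44  29  28  27  26  24  33 134 155 152 161]
 [ 70  50  47  50  39  33  40  35  35  23  26  28  22  27 119 153 158 165]
 [ 68  48  48  50  35  32  37  39  33  30  29  25  24  27  77 103 113 110]
 [ 50  48  47  47  36  31  39  36  25  28  20  29  22  32  39  41  46  51]
 [ 43  46  50  47  35  30  39  30  29  28  29  29  24  34  47  50  44  41]
 [ 47  48  49  47  38  31  40  38  27  28  27  28  28  37  45  48  49  49]
 [ 47  47  47  44  34  35  40  36  30  24  28  25  26  36  47  48  46  51]
 [ 49  49  46  47  36  32  34  31  22  18  21  24  38  43  49  49  48  49]
 [ 46  48  48 
[... 1919 characters left out ...]
 35  42  47  45  45  49]
 [ 34  32  31  36  78 105 109 108 107 108 111  90  69  51  45  50  45  48]
 [ 35  33  34  63  88 103 108 110 108 108 107  90  99  75  44  48  48  46]
 [ 38  36  29  58  82  95  99  98  95  96  94  84  97  74  42  47  49  48]
 [ 34  32  30  38  66  86  88  87  87  84  83  90  81  56  45  49  46  45]
 [ 33  31  33  27  43  54  66  74  74  73  66  70  55  42  46  47  45  42]
 [ 26  30  28  29  29  34  34  40  49  46  43  47  43  51  46  49  45  31]
 [ 77  52  36  24  22  24  28  26  29  28  38  45  46  44  45  48  44  38]
 [108  97  91 121 102  52  37  32  23  36  45  47  47  45  47  45  32  79]
 [113 110 109 127 117  96  93  79  78  57  38  46  48  48  44  38  35 116]]
```

Call:
carry_out(
  deltas=[
    {"hand":0,"dp":[0,0,0.012],"spin":0},
    {"hand":0,"dp":[0,0,0.02],"spin":0},
    {"hand":0,"dp":[0,0,0.02],"spin":0},
  ],
)

```text
time: 4.9
ee_pos: [0.4601, 0.088, -0.005]
eef_rot: [0.117, 0.993, -0.0, -0.0]
ft_force: [-0.7, 0.3, -0.3]
width: 0.0003
grip_force: 0.0
```

Call:
carry_out(
  deltas=[
    {"hand":0,"dp":[0,0,0.008],"spin":0},
    {"hand":0,"dp":[0,0,0.012],"spin":0},
    {"hand":0,"dp":[0,0,0.012],"spin":0},
  ],
)

```text
time: 5.2
ee_pos: [0.4603, 0.088, -0.0078]
eef_rot: [0.117, 0.993, -0.0, -0.0]
ft_force: [-0.2, -0.2, 0.0]
width: 0.0004
grip_force: 0.0
```

Call:
carry_out(
  deltas=[
    {"hand":0,"dp":[0,0,0.008],"spin":0},
    {"hand":0,"dp":[0,0,0.012],"spin":0},
    {"hand":0,"dp":[0,0,0.012],"spin":0},
  ],
)

```text
time: 5.5
ee_pos: [0.4603, 0.088, -0.0108]
eef_rot: [0.117, 0.993, -0.0, -0.0]
ft_force: [-0.5, 0.6, -0.2]
width: 0.0007
grip_force: 0.0
```

Call:
carry_out(
  deltas=[
    {"hand":0,"dp":[0,0,0.008],"spin":0},
    {"hand":0,"dp":[0,0,0.012],"spin":0},
    {"hand":0,"dp":[0,0,0.012],"spin":0},
  ],
)

```text
time: 5.8
ee_pos: [0.4606, 0.0881, -0.0136]
eef_rot: [0.117, 0.993, 0.0, 0.0]
ft_force: [-0.2, 0.4, 2.6]
width: 0.0001
grip_force: 1.1
```

Call:
carry_out(
  deltas=[
    {"hand":0,"dp":[0,0,0.008],"spin":0},
    {"hand":0,"dp":[0,0,0.012],"spin":0},
    {"hand":0,"dp":[0,0,0.012],"spin":0},
  ],
)

```text
time: 6.1
ee_pos: [0.4606, 0.0881, -0.0164]
eef_rot: [0.117, 0.993, 0.0, 0.0]
ft_force: [-0.4, -0.7, 5.4]
width: 0.0003
grip_force: 2.5
```

Call:
carry_out(
  deltas=[
    {"hand":0,"dp":[0,0,0.003],"spin":0},
    {"hand":0,"dp":[0,0,0.003],"spin":0},
  ],
)

```text
time: 6.3
ee_pos: [0.4606, 0.0881, -0.0167]
eef_rot: [0.117, 0.993, 0.0, -0.0]
ft_force: [-3.6, -1.6, 15.6]
width: 0.0003
grip_force: 7.4
```

Run:
```python
from h import *
st();z=-.0165
t=[[.4607,.0879,.03],[.4607,.0879,.09],[.494,.22,.13],[.5266,.3493,.17],[.5266,.3493,.13],[.5266,.3493,.10]]
for x in t: print(dp(x))
```

```text
6.3 [ 0.4606  0.0881 -0.0167] [ 1.167e-01  9.932e-01  3.000e-04 -0.000e+00] [-3.6 -1.6 15.6] 0.0003 7.4
[-0.001 -0.001 -0.187]
[-0.    -0.    -0.427]
[-0.008  0.545 -0.586]
[-0.014  1.078 -0.746]
[-0.014  1.078 -0.586]
[-0.014  1.078 -0.466]
```

Call:
carry_out(
  deltas=[
    {"hand":0,"dp":[0,0,-0.03],"spin":0},
    {"hand":0,"dp":[0,0,-0.12],"spin":0},
    {"hand":0,"dp":[0,0,-0.28],"spin":0},
    {"hand":0,"dp":[0,0.05,-0.46],"spin":0},
    {"hand":40,"dp":[0,0.2,-0.6],"spin":0},
    {"hand":60,"dp":[-0.005,0.38,-0.7],"spin":0},
    {"hand":60,"dp":[-0.01,0.56,-0.75],"spin":0},
    {"hand":60,"dp":[-0.014,0.74,-0.75],"spin":0},
    {"hand":60,"dp":[-0.014,0.85,-0.75],"spin":0},
    {"hand":60,"dp":[-0.014,0.9,-0.75],"spin":0},
    {"hand":60,"dp":[-0.014,0.9,-0.75],"spin":0},
    {"hand":60,"dp":[-0.014,0.9,-0.75],"spin":0},
  ],
)

```text
time: 7.5
ee_pos: [0.5161, 0.3042, 0.17]
eef_rot: [0.117, 0.993, -0.001, -0.0]
ft_force: [0.7, -0.7, 0.3]
width: 0.0554
grip_force: 0.0
```

Run:
```python
from h import *
st()
print(dp([.5266,.3493,.17]),dp([.5266,.3493,.0715]))
for n in("top","scene"): cv2.imwrite(f"pics/{n}_pre.png",camera(n)[:,:,::-1])
s=read_state();p=s["ee_pos"];R=Ro.from_quat(s["eef_rot"]).as_matrix()
a,b=cv2.imread("pics/top_pre.png"),cv2.imread("pics/scene_pre.png")
o=[]
for im,n in((a,"top"),(b,"scene")):
    q=proj(n,p+R@[0,0,-.0285]);x0,y0=(q[0]-[25,37]).astype(int)
    c=cv2.resize(im[y0:y0+75,x0:x0+50],None,fx=8,fy=8,interpolation=cv2.INTER_CUBIC);c=(255*(c/255.)**.5).astype(np.uint8)
    for X,col in((p+R@[0,.03,-.0285],(0,255,0)),(p+R@[0,-.03,-.0285],(0,255,0)),(np.array([.5266,.3493,.158]),(0,0,255))):
        u=((proj(n,X)[0]-[x0,y0]+.5)*8-.5);cv2.drawMarker(c,(int(u[0]),int(u[1])),col,0,12,1)
    o.append(c)
cv2.imwrite("pics/pre.png",np.hstack(o))
```

```text
7.5 [0.5161 0.3042 0.17  ] [ 1.174e-01  9.931e-01 -5.000e-04 -1.000e-04] [ 0.7 -0.7  0.3] 0.0554 0.0
[ 0.001  0.185 -0.   ] [0.001 0.186 0.394]
```

View pics/pre.png

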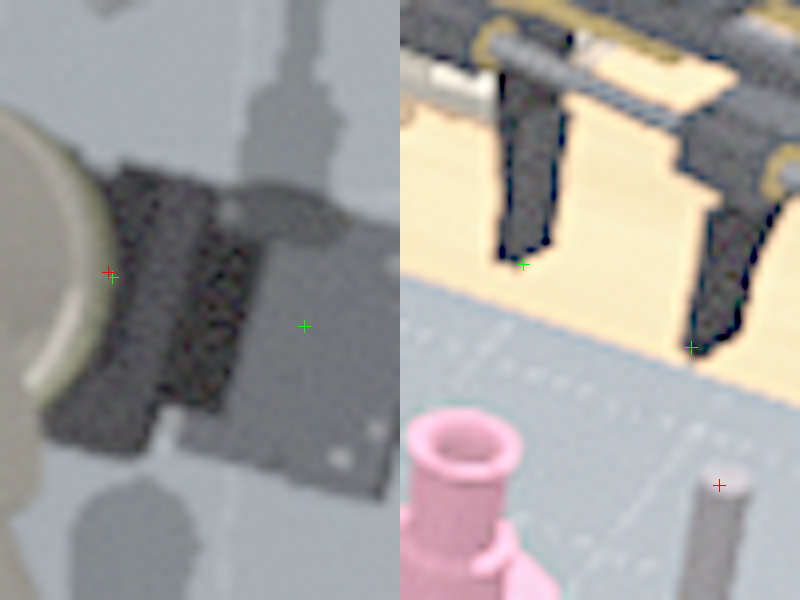

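The fingertips match the corrected TCP in the scene view (23 px and 47 px columns of the crop, both within 1 px). The pen top is at (720,485), so I grasp now.

Call:
carry_out(
  deltas=[
    {"hand":60,"dp":[0,0.1,0],"spin":0},
    {"hand":60,"dp":[0.001,0.186,0],"spin":0},
    {"hand":60,"dp":[0.001,0.186,0],"spin":0},
    {"hand":60,"dp":[0.001,0.186,0.1],"spin":0},
    {"hand":60,"dp":[0.001,0.186,0.22],"spin":0},
    {"hand":60,"dp":[0.001,0.186,0.33],"spin":0},
    {"hand":60,"dp":[0.001,0.186,0.394],"spin":0},
    {"hand":60,"dp":[0.001,0.186,0.394],"spin":0},
    {"hand":30,"dp":[0.001,0.186,0.394],"spin":0},
    {"hand":20,"dp":[0.001,0.186,0.394],"spin":0},
    {"hand":5,"dp":[0.001,0.186,0.394],"spin":0},
    {"hand":5,"dp":[0.001,0.186,0.394],"spin":0},
    {"hand":5,"dp":[0.001,0.186,0.394],"spin":0},
    {"hand":5,"dp":[0.001,0.186,0.394],"spin":0},
  ],
  force=15,
)

```text
time: 9.0
ee_pos: [0.5265, 0.3514, 0.0718]
eef_rot: [0.117, 0.993, 0.0, 0.0]
ft_force: [0.5, 0.6, 0.4]
width: 0.02
grip_force: 0.0
```

Call:
carry_out(
  deltas=[
    {"hand":5,"dp":[0,-0.006,0],"spin":0},
    {"hand":5,"dp":[0,-0.006,0],"spin":0},
    {"hand":5,"dp":[0,-0.006,0],"spin":0},
    {"hand":5,"dp":[0,-0.006,0],"spin":0},
  ],
)

```text
time: 9.4
ee_pos: [0.5261, 0.3498, 0.0716]
eef_rot: [0.117, 0.993, -0.0, -0.0]
ft_force: [-0.4, -0.7, 0.0]
width: 0.0145
grip_force: 15.0
```

Call:
carry_out(
  deltas=[
    {"hand":5,"dp":[0,0,-0.05],"spin":0},
    {"hand":5,"dp":[0,0,-0.13],"spin":0},
    {"hand":5,"dp":[0,0,-0.23],"spin":0},
    {"hand":5,"dp":[0,0,-0.35],"spin":0},
    {"hand":5,"dp":[0,0,-0.44],"spin":0},
    {"hand":5,"dp":[0,0,-0.44],"spin":0},
    {"hand":5,"dp":[0,0,-0.44],"spin":0},
  ],
)

```text
time: 10.1
ee_pos: [0.5263, 0.3501, 0.1824]
eef_rot: [0.117, 0.993, 0.001, 0.0]
ft_force: [0.9, -0.0, -0.7]
width: 0.0146
grip_force: 15.0
```

```bash
cat >> h.py <<'E'
bc=np.array([[-15,40,6],[15,10,6],[65,10,6],[-65,-40,30],[65,-40,30]])/1e3
btp=T([(322,243),(393,235),(447,165),(378,399),(518,213)])
sc=np.array([[65,10,6],[-15,40,6],[-65,-40,30],[65,-40,30]])/1e3
bsp=S([(225,188),(368,188),(407,70),(206,106)])
def fitb():
    f=lambda q:np.r_[(proj("top",place([q[0],q[1],.01,q[2]],bc))-btp).ravel(),(proj("scene",place([q[0],q[1],.01,q[2]],sc))-bsp).ravel()]
    r=least_squares(f,[.545,-.059,-.63]);return np.array([r.x[0],r.x[1],.01,r.x[2]]),r.fun
E
python3 - <<'E'
from h import *
st();q,f=fitb();print(q,f.round(1))
P=place(q,np.array([[-60,45,0],[-12.93,45,0],[17.07,15,0],[60,15,0]])/1e3);P[:,2]=.18;print(P.round(4))
print(dp(P[0]))
print(P[1:]-P[:-1])
E
```

```text
10.1 [0.5263 0.3501 0.1824] [1.166e-01 9.932e-01 5.000e-04 4.000e-04] [ 0.9 -0.  -0.7] 0.0146 15.0
[ 0.54572843 -0.06010815  0.01       -0.64112277] [-0.8  0.5 -0.2  0.1 -0.4  0.2 -0.2  0.5  0.   0.6 -0.5 -0.2 -0.7  0.5
 -0.6  0.3 -0.8  0.6]
[[ 0.5246  0.0118  0.18  ]
 [ 0.5623 -0.0163  0.18  ]
 [ 0.5684 -0.0583  0.18  ]
 [ 0.6028 -0.084   0.18  ]]
[-0.307 -1.318  0.008]
[[ 0.03772306 -0.02815236  0.        ]
 [ 0.00609987 -0.04198561  0.        ]
 [ 0.03440516 -0.02567625  0.        ]]
```

Call:
carry_out(
  deltas=[
    {"hand":5,"dp":[-0.01,-0.05,0],"spin":0},
    {"hand":5,"dp":[-0.03,-0.14,0],"spin":0},
    {"hand":5,"dp":[-0.06,-0.26,0],"spin":0},
    {"hand":5,"dp":[-0.09,-0.4,0],"spin":0},
    {"hand":5,"dp":[-0.12,-0.54,0],"spin":0},
    {"hand":5,"dp":[-0.16,-0.68,0],"spin":0},
    {"hand":5,"dp":[-0.19,-0.8,0],"spin":0},
    {"hand":5,"dp":[-0.21,-0.9,0],"spin":0},
    {"hand":5,"dp":[-0.23,-0.98,0],"spin":0},
    {"hand":5,"dp":[-0.23,-0.98,0],"spin":0},
    {"hand":5,"dp":[-0.23,-0.98,0],"spin":0},
  ],
)

```text
time: 11.2
ee_pos: [0.5246, 0.0976, 0.181]
eef_rot: [0.117, 0.993, -0.0, -0.001]
ft_force: [-0.1, 0.1, -0.6]
width: 0.0145
grip_force: 15.0
```

Run:
```python
from h import *
st();q,f=fitb();X=place(q,[-.06,.045,0])[0]
for z in(.18,.12): X[2]=z;print(dp(X))
```

```text
11.2 [0.5246 0.0976 0.181 ] [ 1.172e-01  9.931e-01 -1.000e-04 -6.000e-04] [-0.1  0.1 -0.6] 0.0145 15.0
[-0.08  -0.333  0.004]
[-0.08  -0.333  0.244]
```

Call:
carry_out(
  deltas=[
    {"hand":5,"dp":[-0.02,-0.06,0],"spin":0},
    {"hand":5,"dp":[-0.04,-0.17,0],"spin":0},
    {"hand":5,"dp":[-0.07,-0.28,0.04],"spin":0},
    {"hand":5,"dp":[-0.08,-0.333,0.12],"spin":0},
    {"hand":5,"dp":[-0.08,-0.333,0.22],"spin":0},
    {"hand":5,"dp":[-0.08,-0.333,0.29],"spin":0},
    {"hand":5,"dp":[-0.08,-0.333,0.34],"spin":0},
    {"hand":5,"dp":[-0.08,-0.333,0.34],"spin":0},
    {"hand":5,"dp":[-0.08,-0.333,0.34],"spin":0},
  ],
)

```text
time: 12.1
ee_pos: [0.5257, 0.0126, 0.0971]
eef_rot: [0.116, 0.993, -0.0, 0.0]
ft_force: [0.1, -0.1, -0.5]
width: 0.0141
grip_force: 15.0
```

Run:
```python
from h import *
st();p=read_state()["ee_pos"]
im=np.mean([camera("scene") for _ in range(4)],0)
o=cv2.imread("pics/sraw.png")[:,:,::-1].astype(float)
for h in(0,.012,.024,.05,.07): print(h,proj("scene",p+[0,0,-.0636+h]).round(1))
q,f=fitb();print("edge0",proj("scene",place(q,[-.06,.04,0])),proj("scene",place(q,[-.06,.045,0])))
u,v=proj("scene",p+[0,0,-.0636])[0].round().astype(int);print(u,v)
print("now");print(im.mean(2)[v-16:v+8,u-8:u+9].round().astype(int))
print("before");print(o.mean(2)[v-16:v+8,u-8:u+9].round().astype(int))
```

```text
12.1 [0.5257 0.0126 0.0971] [ 1.165e-01  9.932e-01 -0.000e+00  1.000e-04] [ 0.1 -0.1 -0.5] 0.0141 15.0
0 [[292.3 239.4]]
0.012 [[292.3 236.1]]
0.024 [[292.3 232.8]]
0.05 [[292.2 225.4]]
0.07 [[292.2 219.7]]
edge0 [[291.83980328 244.43602478]] [[292.3547561  245.38705754]]
292 239
now
[[124 128 108  58  26  32  37  36  39  39  34  36  86 100  97  96  95]
 [109 112 109  67  31  32  31  32  33  30  32  30  61  75  73  84  86]
 [113 116 110  76  50  55  46  35  36  33  36  32  32  32  35  49  54]
 [112 114 110  79  59  65  53  33  35  36  26  35  40  31  30  30  26]
 [112 114 109  77  57  63  52  37  38  34  32  38  52  56  48  46  38]
 [111 112 117  87  55  65  52  36  35  35  33  36  56  66  61  59  60]
 [126 127 133 106  66  58  45  38  32  28  32  33  56  64  64  63  63]
 [136 134 137 132  90  56  57  49  34  26  42  50  60  58  64  60  59]
 [140 135 136 142 111  66  69  82  81  76  81  75  69  61  61  62  61]
 [112 131 135 136 133  87  64  91  99  94  94  81  67  61  63  62  62]
 [ 82 127 137 135 138 108  66  72  88  90  83  68  61  60  60  60  61]
 [124 135 136 136 137 131 101  68 
[... 1901 characters left out ...]
208 212 214 212 217 214 147  61  54  57  61  59  61  61  57]
 [190 157 121 147 201 214 218 194 131  65  54  56  58  59  56  60  58]
 [161  56   0  77 186 215 220 165 120  86  52  57  58  59  60  60  59]
 [197 181 179 183 209 217 222 170 130 105  64  52  59  62  59  60  60]
 [214 222 226 223 222 222 195 146 131 130 102  65  58  58  57  60  59]
 [217 218 223 226 228 198 139 119 125 126 104  70  57  59  60  59  59]
 [215 194 193 187 175 138 110 114 110 101  86  64  58  58  58  62  59]
 [155 135 133 118  96  92  87  82  81  71  64  59  61  61  61  58  61]
 [ 83  78  86  94  75  67  61  51  57  55  57  61  59  62  55  63  61]
 [ 82  80  87  84  61  56  55  56  60  62  59  59  58  60  56  59  59]]
```

Run:
```python
from h import *
q,f=fitb();X=place(q,[-.06,.045,0])[0];X[2]=.0712;st();print(dp(X))
```

```text
12.3 [0.526  0.0128 0.0975] [1.165e-01 9.932e-01 3.000e-04 7.000e-04] [0.4 0.7 0. ] 0.0145 15.0
[ 0.005 -0.005  0.105]
```

Call:
carry_out(
  deltas=[
    {"hand":5,"dp":[0.005,-0.004,0.03],"spin":0},
    {"hand":5,"dp":[0.005,-0.004,0.06],"spin":0},
    {"hand":5,"dp":[0.005,-0.004,0.08],"spin":0},
    {"hand":5,"dp":[0.005,-0.004,0.09],"spin":0},
    {"hand":5,"dp":[0.005,-0.004,0.098],"spin":0},
    {"hand":5,"dp":[0.005,-0.004,0.105],"spin":0},
    {"hand":5,"dp":[0.005,-0.004,0.105],"spin":0},
    {"hand":5,"dp":[0.005,-0.004,0.105],"spin":0},
  ],
)

```text
time: 13.1
ee_pos: [0.5241, 0.0119, 0.0705]
eef_rot: [0.117, 0.993, 0.0, 0.0]
ft_force: [-1.2, 0.3, 2.2]
width: 0.0146
grip_force: 15.0
```

Run:
```python
from h import *
F=[];P=[]
for _ in range(16):
    camera("top");s=read_state();F.append(s["ft_force"]);P.append(s["ee_pos"])
print(np.mean(F,0).round(2),np.std(F,0).round(2));p=np.mean(P,0);print(p.round(4),s["time"])
q,f=fitb();W=np.array([[-60,45,0],[-12.93,45,0],[17.07,15,0],[60,15,0]])/1e3
P=place(q,W);P[:,2]=p[2]
print(place([0,0,0,-q[3]],[p-[q[0],q[1],p[2]]])*1e3)
print(dp(P[0],p),[dp(P[i+1],P[i]) for i in range(3)])
```

```text
[-0.92 -0.39  1.53] [0.51 0.65 0.47]
[0.524  0.012  0.0704] 13.9
[[-60.47746873  44.7867867    0.        ]]
[-0.002  0.     0.   ] [array([-0.173, -0.075, -0.   ]), array([-0.063, -0.158, -0.   ]), array([-0.158, -0.068, -0.   ])]
```

Call:
carry_out(
  deltas=[
    {"hand":5,"dp":[-0.008,-0.004,-0.002],"spin":0},
    {"hand":5,"dp":[-0.017,-0.008,-0.002],"spin":0},
    {"hand":5,"dp":[-0.026,-0.011,-0.002],"spin":0},
    {"hand":5,"dp":[-0.035,-0.015,-0.002],"spin":0},
    {"hand":5,"dp":[-0.044,-0.019,-0.002],"spin":0},
    {"hand":5,"dp":[-0.052,-0.023,-0.002],"spin":0},
    {"hand":5,"dp":[-0.061,-0.026,-0.002],"spin":0},
    {"hand":5,"dp":[-0.07,-0.03,-0.002],"spin":0},
    {"hand":5,"dp":[-0.079,-0.034,-0.002],"spin":0},
    {"hand":5,"dp":[-0.088,-0.038,-0.002],"spin":0},
    {"hand":5,"dp":[-0.096,-0.041,-0.002],"spin":0},
    {"hand":5,"dp":[-0.105,-0.045,-0.002],"spin":0},
    {"hand":5,"dp":[-0.114,-0.049,-0.002],"spin":0},
    {"hand":5,"dp":[-0.122,-0.053,-0.002],"spin":0},
    {"hand":5,"dp":[-0.131,-0.056,-0.002],"spin":0},
    {"hand":5,"dp":[-0.14,-0.06,-0.002],"spin":0},
    {"hand":5,"dp":[-0.149,-0.064,-0.002],"spin":0},
    {"hand":5,"dp":[-0.158,-0.068,-0.002],"spin":0},
    {"hand":5,"dp":[-0.166,-0.071,-0.002],"spin":0},
    {"hand":5,"dp":[-0.175,-0.075,-0.002],"spin":0},
  ],
)

```text
time: 15.9
ee_pos: [0.5623, -0.0165, 0.0709]
eef_rot: [0.117, 0.993, 0.0, -0.0]
ft_force: [-0.6, 1.0, 2.2]
width: 0.0145
grip_force: 15.0
```

Run:
```python
from h import *
F=[];P=[]
for _ in range(4):
    camera("top");s=read_state();F.append(s["ft_force"]);P.append(s["ee_pos"])
print(np.mean(F,0).round(2));p=np.mean(P,0);print(p.round(4),s["time"])
q,f=fitb();print(place([0,0,0,-q[3]],[p-[q[0],q[1],p[2]]])*1e3)
X=place(q,[.01707,.015,0])[0];X[2]=p[2];print(dp(X,p))
```

```text
[ 0.31 -0.19  1.09]
[ 0.5627 -0.0168  0.071 ] 16.1
[[-12.30623529  44.83434443   0.        ]]
[-0.061 -0.156  0.   ]
```

Call:
carry_out(
  deltas=[
    {"hand":5,"dp":[-0.003,-0.008,0],"spin":0},
    {"hand":5,"dp":[-0.006,-0.016,0],"spin":0},
    {"hand":5,"dp":[-0.009,-0.024,0],"spin":0},
    {"hand":5,"dp":[-0.012,-0.032,0],"spin":0},
    {"hand":5,"dp":[-0.015,-0.04,0],"spin":0},
    {"hand":5,"dp":[-0.018,-0.048,0],"spin":0},
    {"hand":5,"dp":[-0.021,-0.056,0],"spin":0},
    {"hand":5,"dp":[-0.024,-0.064,0],"spin":0},
    {"hand":5,"dp":[-0.027,-0.072,0],"spin":0},
    {"hand":5,"dp":[-0.03,-0.08,0],"spin":0},
    {"hand":5,"dp":[-0.033,-0.088,0],"spin":0},
    {"hand":5,"dp":[-0.036,-0.096,0],"spin":0},
    {"hand":5,"dp":[-0.039,-0.104,0],"spin":0},
    {"hand":5,"dp":[-0.042,-0.112,0],"spin":0},
    {"hand":5,"dp":[-0.046,-0.12,0],"spin":0},
    {"hand":5,"dp":[-0.049,-0.128,0],"spin":0},
    {"hand":5,"dp":[-0.052,-0.136,0],"spin":0},
    {"hand":5,"dp":[-0.056,-0.144,0],"spin":0},
    {"hand":5,"dp":[-0.059,-0.15,0],"spin":0},
    {"hand":5,"dp":[-0.061,-0.156,0],"spin":0},
  ],
)

```text
time: 18.1
ee_pos: [0.5681, -0.058, 0.0709]
eef_rot: [0.117, 0.993, 0.0, 0.0]
ft_force: [-0.2, 1.1, 1.6]
width: 0.0142
grip_force: 15.0
```

Run:
```python
from h import *
F=[];P=[]
for _ in range(4):
    camera("top");s=read_state();F.append(s["ft_force"]);P.append(s["ee_pos"])
print(np.mean(F,0).round(2));p=np.mean(P,0);print(p.round(4),s["time"])
q,f=fitb();print(place([0,0,0,-q[3]],[p-[q[0],q[1],p[2]]])*1e3)
X=place(q,[.061,.015,0])[0];X[2]=p[2];print(dp(X,p))
```

```text
[0.21 0.02 1.42]
[ 0.5681 -0.0584  0.0709] 18.3
[[16.88510113 14.77350745  0.        ]]
[-0.162 -0.069  0.   ]
```

Call:
carry_out(
  deltas=[
    {"hand":5,"dp":[-0.008,-0.003,0],"spin":0},
    {"hand":5,"dp":[-0.016,-0.007,0],"spin":0},
    {"hand":5,"dp":[-0.024,-0.01,0],"spin":0},
    {"hand":5,"dp":[-0.032,-0.014,0],"spin":0},
    {"hand":5,"dp":[-0.04,-0.017,0],"spin":0},
    {"hand":5,"dp":[-0.048,-0.021,0],"spin":0},
    {"hand":5,"dp":[-0.056,-0.024,0],"spin":0},
    {"hand":5,"dp":[-0.064,-0.027,0],"spin":0},
    {"hand":5,"dp":[-0.072,-0.031,0],"spin":0},
    {"hand":5,"dp":[-0.08,-0.034,0],"spin":0},
    {"hand":5,"dp":[-0.088,-0.038,0],"spin":0},
    {"hand":5,"dp":[-0.096,-0.041,0],"spin":0},
    {"hand":5,"dp":[-0.104,-0.044,0],"spin":0},
    {"hand":5,"dp":[-0.112,-0.048,0],"spin":0},
    {"hand":5,"dp":[-0.12,-0.051,0],"spin":0},
    {"hand":5,"dp":[-0.128,-0.055,0],"spin":0},
    {"hand":5,"dp":[-0.136,-0.058,0],"spin":0},
    {"hand":5,"dp":[-0.145,-0.062,0],"spin":0},
    {"hand":5,"dp":[-0.154,-0.066,0],"spin":0},
    {"hand":5,"dp":[-0.162,-0.069,0],"spin":0},
  ],
)

```text
time: 20.3
ee_pos: [0.6036, -0.0842, 0.0709]
eef_rot: [0.117, 0.993, 0.0, 0.0]
ft_force: [-0.9, 1.2, 0.8]
width: 0.0141
grip_force: 15.0
```

Run:
```python
from h import *
F=[];P=[]
for _ in range(4):
    camera("top");s=read_state();F.append(s["ft_force"]);P.append(s["ee_pos"])
print(np.mean(F,0).round(2));p=np.mean(P,0);print(p.round(4),s["time"])
q,f=fitb();print(place([0,0,0,-q[3]],[p-[q[0],q[1],p[2]]])*1e3)
print(dp([.5263,.3495,.185],p))
```

```text
[-0.33  0.18  0.99]
[ 0.6038 -0.0845  0.071 ] 20.5
[[61.14229131 15.24381205  0.        ]]
[ 0.704  1.617 -0.457]
```

Call:
carry_out(
  deltas=[
    {"hand":5,"dp":[0,0,-0.04],"spin":0},
    {"hand":5,"dp":[0,0,-0.14],"spin":0},
    {"hand":5,"dp":[0,0,-0.27],"spin":0},
    {"hand":5,"dp":[0,0,-0.4],"spin":0},
    {"hand":5,"dp":[0.03,0.07,-0.45],"spin":0},
    {"hand":5,"dp":[0.08,0.18,-0.46],"spin":0},
    {"hand":5,"dp":[0.14,0.32,-0.46],"spin":0},
    {"hand":5,"dp":[0.2,0.46,-0.46],"spin":0},
    {"hand":5,"dp":[0.26,0.6,-0.46],"spin":0},
    {"hand":5,"dp":[0.32,0.74,-0.46],"spin":0},
    {"hand":5,"dp":[0.38,0.86,-0.46],"spin":0},
    {"hand":5,"dp":[0.42,0.96,-0.46],"spin":0},
    {"hand":5,"dp":[0.42,0.96,-0.46],"spin":0},
    {"hand":5,"dp":[0.42,0.96,-0.46],"spin":0},
  ],
)

```text
time: 21.9
ee_pos: [0.5568, 0.1739, 0.1863]
eef_rot: [0.116, 0.993, -0.0, 0.0]
ft_force: [0.1, -0.8, -0.5]
width: 0.0146
grip_force: 15.0
```

Run:
```python
from h import *
st();print(dp([.5263,.3495,.185]))
```

```text
21.9 [0.5568 0.1739 0.1863] [ 1.161e-01  9.932e-01 -1.000e-04  1.000e-04] [ 0.1 -0.8 -0.5] 0.0146 15.0
[0.281 0.655 0.005]
```

Call:
carry_out(
  deltas=[
    {"hand":5,"dp":[0.03,0.07,0],"spin":0},
    {"hand":5,"dp":[0.08,0.18,0],"spin":0},
    {"hand":5,"dp":[0.13,0.31,0],"spin":0},
    {"hand":5,"dp":[0.19,0.44,0],"spin":0},
    {"hand":5,"dp":[0.24,0.56,0],"spin":0},
    {"hand":5,"dp":[0.27,0.63,0],"spin":0},
    {"hand":5,"dp":[0.281,0.655,0],"spin":0},
    {"hand":5,"dp":[0.281,0.655,0],"spin":0},
    {"hand":5,"dp":[0.281,0.655,0],"spin":0},
  ],
)

```text
time: 22.8
ee_pos: [0.5275, 0.347, 0.1861]
eef_rot: [0.118, 0.993, -0.0, 0.0]
ft_force: [-0.1, -0.4, -0.8]
width: 0.0144
grip_force: 15.0
```

Run:
```python
from h import *
P=[]
for _ in range(4):
    im=camera("scene");P.append(read_state()["ee_pos"])
p=np.mean(P,0);st();print(p);
for z in(.10,.0716): print(dp([.5262,.3496,z],p))
```

```text
23.0 [0.5271 0.348  0.1861] [1.175e-01 9.931e-01 0.000e+00 2.000e-04] [ 0.2 -0.6 -0.1] 0.0142 15.0
[0.52732096 0.34751278 0.1861514 ]
[0.006 0.007 0.345]
[0.006 0.007 0.458]
```

Call:
carry_out(
  deltas=[
    {"hand":5,"dp":[0.006,0.007,0],"spin":0},
    {"hand":5,"dp":[0.006,0.007,0.05],"spin":0},
    {"hand":5,"dp":[0.006,0.007,0.12],"spin":0},
    {"hand":5,"dp":[0.006,0.007,0.19],"spin":0},
    {"hand":5,"dp":[0.006,0.007,0.24],"spin":0},
    {"hand":5,"dp":[0.006,0.007,0.27],"spin":0},
    {"hand":5,"dp":[0.006,0.007,0.27],"spin":0},
  ],
)

```text
time: 23.7
ee_pos: [0.5249, 0.351, 0.1171]
eef_rot: [0.117, 0.993, -0.001, -0.001]
ft_force: [-0.7, 0.2, 0.5]
width: 0.0144
grip_force: 15.0
```

Run:
```python
from h import *
P=[];F=[]
for _ in range(4):
    im=camera("scene");s=read_state();P.append(s["ee_pos"]);F.append(s["ft_force"])
p=np.mean(P,0);print(p,np.mean(F,0).round(2))
for z in(.095,.073): print(dp([.5262,.3496,z],p))
```

```text
[0.52570399 0.35150741 0.11887167] [-0.13  0.2  -0.09]
[-0.004 -0.007  0.095]
[-0.004 -0.007  0.183]
```

Call:
carry_out(
  deltas=[
    {"hand":5,"dp":[-0.004,-0.007,0],"spin":0},
    {"hand":5,"dp":[-0.004,-0.007,0.02],"spin":0},
    {"hand":5,"dp":[-0.004,-0.007,0.05],"spin":0},
    {"hand":5,"dp":[-0.004,-0.007,0.08],"spin":0},
    {"hand":5,"dp":[-0.004,-0.007,0.1],"spin":0},
    {"hand":5,"dp":[-0.004,-0.007,0.1],"spin":0},
  ],
)

```text
time: 24.5
ee_pos: [0.5254, 0.3491, 0.0921]
eef_rot: [0.117, 0.993, -0.001, -0.001]
ft_force: [0.7, 0.7, -0.8]
width: 0.0143
grip_force: 15.0
```

Run:
```python
from h import *
P=[];F=[]
for _ in range(4):
    im=camera("scene");s=read_state();P.append(s["ee_pos"]);F.append(s["ft_force"])
p=np.mean(P,0);print(p,np.mean(F,0).round(2))
for z in(.073,): print(dp([.5262,.3496,z],p))
```

```text
[0.52600249 0.349426   0.09334348] [ 0.46  0.13 -0.17]
[-0.001  0.001  0.081]
```

Call:
carry_out(
  deltas=[
    {"hand":5,"dp":[0,0,0.02],"spin":0},
    {"hand":5,"dp":[0,0,0.045],"spin":0},
    {"hand":5,"dp":[0,0,0.07],"spin":0},
    {"hand":5,"dp":[0,0,0.082],"spin":0},
    {"hand":5,"dp":[0,0,0.082],"spin":0},
    {"hand":5,"dp":[0,0,0.082],"spin":0},
  ],
)

```text
time: 25.3
ee_pos: [0.526, 0.3494, 0.0729]
eef_rot: [0.117, 0.993, 0.0, -0.0]
ft_force: [0.1, 0.1, -0.9]
width: 0.0148
grip_force: 15.0
```

Call:
carry_out(
  deltas=[
    {"hand":16,"dp":[0,0,0.003],"spin":0},
    {"hand":20,"dp":[0,0,0.003],"spin":0},
    {"hand":30,"dp":[0,0,0.003],"spin":0},
    {"hand":60,"dp":[0,0,0.003],"spin":0},
    {"hand":60,"dp":[0,0,0.003],"spin":0},
    {"hand":60,"dp":[0,0,0.003],"spin":0},
    {"hand":60,"dp":[0,0,0.003],"spin":0},
    {"hand":60,"dp":[0,0,0.003],"spin":0},
  ],
)

```text
time: 26.1
ee_pos: [0.526, 0.3494, 0.0722]
eef_rot: [0.117, 0.993, 0.0, -0.0]
ft_force: [0.5, -0.6, 0.1]
width: 0.0568
grip_force: 0.0
```

Call:
carry_out(
  deltas=[
    {"hand":60,"dp":[0,0,-0.05],"spin":0},
    {"hand":60,"dp":[0,0,-0.15],"spin":0},
    {"hand":60,"dp":[0,0,-0.3],"spin":0},
    {"hand":60,"dp":[0,0,-0.45],"spin":0},
    {"hand":60,"dp":[0.1,0,-0.6],"spin":0},
    {"hand":60,"dp":[0.25,0.1,-0.65],"spin":0},
    {"hand":60,"dp":[0.4,0.2,-0.65],"spin":0},
    {"hand":60,"dp":[0.5,0.3,-0.65],"spin":0},
    {"hand":60,"dp":[0.5,0.3,-0.65],"spin":0},
    {"hand":60,"dp":[0.5,0.3,-0.65],"spin":0},
  ],
)

```text
time: 27.1
ee_pos: [0.4213, 0.4518, 0.2353]
eef_rot: [0.116, 0.993, 0.0, 0.0]
ft_force: [0.3, 0.1, -0.6]
width: 0.06
grip_force: 0.0
```

Run:
```python
from h import *
st()
o=cv2.imread("pics/sraw.png").astype(float);im=np.mean([camera("scene") for _ in range(4)],0)[:,:,::-1]
a=cv2.cvtColor(o[240:275,395:418].astype(np.uint8),6).astype(np.float32)
b=cv2.cvtColor(im[230:285,385:428].astype(np.uint8),6).astype(np.float32)
r=cv2.matchTemplate(b,a,cv2.TM_CCOEFF_NORMED);print("pen shift (0,0 = same)",np.array(cv2.minMaxLoc(r)[3])-10,r.max())
g=im.mean(2);print(g[238:275:3,398:416].round().astype(int))
a=cv2.cvtColor(o[215:250,240:296].astype(np.uint8),6).astype(np.float32)
b=cv2.cvtColor(im[210:255,235:301].astype(np.uint8),6).astype(np.float32)
r=cv2.matchTemplate(b,a,cv2.TM_CCOEFF_NORMED);print("bracket",np.array(cv2.minMaxLoc(r)[3])-5,r.max())
```

```text
27.1 [0.4213 0.4518 0.2353] [1.158e-01 9.933e-01 1.000e-04 2.000e-04] [ 0.3  0.1 -0.6] 0.06 0.0
pen shift (0,0 = same) [0 0] 0.95922947
[[143 145 144 148 155 147 149 160 169 153 143 142 145 146 145 144 147 145]
 [144 145 145 146 143 157 157 146 145 144 142 142 145 154 152 142 144 152]
 [145 142 150 155 152 147 146 146 147 166 174 171 173 168 158 148 145 145]
 [148 156 149 144 146 148 149 130  96  83  92  95 101 104  96 132 150 146]
 [148 143 145 148 147 147 145 109  84  91  91  89  85  78 128 149 148 147]
 [145 144 146 146 146 149 124  91  89  92  89  86  83 102 138 149 149 147]
 [149 159 152 147 147 146 110  86  90  90  89  85  85 135 151 146 148 149]
 [147 144 146 148 150 122  90  90  92  89  88  78 116 143 149 144 145 147]
 [146 146 147 148 142 108  84  93  88  87  81  85 132 152 145 146 150 158]
 [146 148 149 154 120  87  78  56  51  67  77 125 148 149 148 147 148 146]
 [139 116  85  79  88  96  68  24  33  72 102 144 155 148 148 147 148 148]
 [ 43  39  24  73  96  77  39  18  70  90  66  35  53 119 151 153 148 149]
 [ 22  31  26  33  52  72  81  79  80  55  30  29  34  60 133 154 150 149]]
bracket [0 0] 0.9478426
```

The pen is back in its stand and the bracket sits where it was, so I hand in.

```bash
python3 -c "
from bench import *
print(close_job())"
```

```text
the job is handed in; nothing more can be done
None
```

The job is handed in: the key was pressed and released, the cranked edge was traced in one unbroken pass (with three brief stops on the nib), and the pen is back in its stand; camera checks showed the pen and bracket where they started, and the judge returned no verdict.

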